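# Close the chilled chocolate mould and hold it shut

### The job

Turn the lever of the chiller's supply valve to half open, the middle of its quarter turn, so that the cold plate runs. Then take the loose upper half of the chocolate mould from the board by its handle, fit it on the two dowels of the lower half (thumb tab over thumb tab) and press it down against its lift-off springs until the two halves meet all round. Keep it pressed shut for a few seconds while the seams take, and finish like that, still holding it down with the gripper; leave the things round about where they stand.

Things in the scene. Friction and masses are not known exactly. Their poses are not given: they have to be found in the camera images.
- valve (a joint): Quarter-turn lever of the chiller's supply valve, stem upright: 0 = closed (lever across the pipe), 1.571 rad = fully open (lever along the pipe), 0.785 = half open, at the long middle mark of the steel disc under it. Opening turns it clockwise seen from above. Stays where it is left; takes about 0.1 N m to turn.
- valve_stem (a point): Point on the valve's upright stem axis at the middle height of the lever, 69 mm above the worktop. Axes as lower_face (fixed to the chiller unit): the closed lever points along -y, the fully open one along -x.
- valve_grip (a point): Middle of the lever's black rubber sleeve, 65 mm out from the stem axis; turns with the lever. Sleeve 12 mm wide, 16 mm high, 58 mm long; its own -y points outwards along the lever, z up. The disc (34 mm radius round the stem) lies 14 mm below it, the pipe 35 mm below it.
- lower_face (a point): Centre of the flat top of the lower mould half, 73 mm above the worktop; white block 150 mm along x, 84 mm along y, clamped on the chiller's cold plate. z up, x towards the chiller housing (115 mm tall, begins 126 mm from here). Thumb tab, 30 mm wide, at the -x end. Two steel dowels and two spring plungers stand up from the corners.
- thick_dowel (a point): Tip centre of the 14 mm dowel, at (x, y) = (-60, -24) mm from lower_face; stands 18 mm above the face, the top 5 mm tapered.
- thin_dowel (a point): Tip centre of the 8 mm dowel, at (60, 24) mm from lower_face, also 18 mm tall and tapered. At the other two corners, (-60, 24) and (60, -24) mm, 10 mm spring plungers stand 6 mm above the face: an upper half that only rests on them stays about 6 mm open; closing it takes about 12 N, 6 to 9 N besides its weight.
- upper_grip (a point): Centre of the black handle bar on the loose upper mould half: 94 mm along x, 16 mm wide (y), 16 mm high, on posts at x = +-34 mm, 22 mm clear above the steel back plate. The half is 150 x 84 mm, 30 mm thick, 68 mm high with the bar, 0.28 to 0.56 kg, lying face down on a 14 mm wooden board. z up; thumb tab at its -x end.
- upper_face (a point): Centre of the upper half's underside (mating face), 60 mm straight below upper_grip. Blind dowel holes 21 mm deep: 15.6 mm wide at (-60, -24) mm, 9.6 mm wide at (60, 24) mm. Shut means that this point lies on lower_face and the axes agree.
- call_bell: Bystander: counter bell, 84 mm across, 50 mm high, left of the board; origin at its foot.
- gift_box_1: Bystander: small ribboned pastry box, 69 x 73 mm, 61 mm high, at the right; origin at its foot.
- loyalty_stamp: Bystander: wooden hand stamp, 71 mm high, by the receipt printer; origin at its foot.

How it is judged:
By the outcome, as a careful person would: the job done as asked, in the order asked, and still so for the second after the job is handed in, while the arm keeps its last pose, push and grip.
It also fails if it takes over 64 s, if anything falls off the work surface, if the arm or the gripper's body presses on something with over 40 N, if the wrist force passes 120 N, or if a joint passes its speed limit or range.

### The arm

A 7-joint arm with a two-finger parallel gripper is mounted at the origin on a cart in front of the work surface, level with it; the furniture and walls round the work are solid. World frame = base frame: x ahead of the robot, y to its left, z up, the work surface at z = 0. Lengths are in m, angles in rad, forces in N, time in s.
With the tool pointing down it reaches from about 0.4 to 0.85 m from the base axis. Payload 10.4 kg.
Tool frame: the origin (TCP) lies midway between the tips of the shut fingers; the grasp point (between the pads) lies 19 mm behind it (grip_point_offset is the distance from the TCP to the grasp point, in m); y points along the fingers, z is the direction in which the jaws open and shut, and the axes are right-handed (so a half turn about y gives the same grasp; the last joint's range is limited). The gripper opens to 85 mm and grips with 20 to 120 N. Pads are 22 mm wide; open, the fingers measure 114 mm over their backs; the gripper's body (76 mm by 85 mm) begins 54 mm behind the grasp point. The pads swing forward as they close: fully open they stand 13 mm farther back than shut.
Start: joints at [-1.341, 0.332, -0.065, 1.46, 0.022, 1.35, -0.088], TCP at [0.156, 0.605, 0.231] pointing down, gripper open.
Joint ranges: [-2.6, 2.6], [-0.5, 2.12], [-1.47, 1.34], [0.16, 2.42], [-1.27, 4.41], [0.06, 2.06], [-2.6, 2.6]. Speed limits (rad/s): [2.22, 2.22, 2.79, 2.79, 3.14, 3.14, 3.14].

### API

Orientations are given as a unit quaternion [x, y, z, w].
In Python, from workcell import * gives the robot as it stands.
- The arm moves only by the tool send_rows, never from a script. Its argument "motion" is a list of rows, each a list of 7 numbers: the opening in per cent of the stroke, from 0 (shut) to 100 (fully open), then the shift along the tool's x, y, z in m, then the turn, a rotation vector about the tool's x, y, z in rad. In form: [[claw, tx, ty, tz, ax, ay, az], ...]. A call has 1 to 10 rows; each row is the pose to reach, as a shift and turn from the pose commanded when the call began, along the tool's axes at that moment; what a row does not reach only later rows make up. A row lasts 1/12 s, in which the tool goes at most 41.7 mm and 7.16 degrees, less where a joint would pass 70% of its speed; a pose out of reach is approached as far as the arm can. A call with a gripper value outside its range is refused whole. The fingers move at their own pace and stop on an object; "squeeze" is the grip in N (left out, the last holds). Time passes only in rows, so rows that repeat a pose let the fingers close. It gives the time, the measured TCP pose, the force and the opening at its end, in the units of the state.
- get_obs(): the state, without advancing time (a new reading comes with each control period).
- camera(name): name is "side" or "top" or "wrist"; returns a dict with "pixels" (400x640x3 uint8, red, green, blue), "range_z" (400x640 float32, m along the optical axis (not along the pixel's ray), 0 where there is no reading), "fovy" (degrees; the focal length in pixels is half the picture's height over the tangent of half this angle, whatever the lens; pixels are square), "cx", "cy" (the principal point, pixels), "dist_coeffs" ([k1, k2, p1, p2, k3] as OpenCV has them; the pictures are not rectified), "view" (4x4, takes a point from world to camera coordinates); the wrist camera has in their place "T_tool_cam" (4x4, takes a point from camera to tool coordinates, whose origin is the TCP and whose axes are the tool frame's). Camera axes: x right, y down, z forward; pixel columns grow to the right and rows downward; lengths in m; the calibration is good to about 2 mm. A picture is of the moment at which its call begins: read the wrist's pose just before it.
- hand_in(): hands the job in, once; it reports no verdict.
The state is a dict: "clock": time; "joint_pos": joint angles; "joint_velocities": joint speeds; "tau": joint torques, N m; "position": TCP position; "ee_rot": TCP orientation; "ft_force": force on the tool from outside, world axes, zero at the start; "torque": the same for the moment, N m; "grip_width": opening from 0.0 (shut) to 1.0 (fully open).
Only numpy, scipy, OpenCV 4.12 (cv2) and the standard library are available. Lean on these libraries where they do the work, as an engineer would, in place of code of your own. Each camera call takes 0.05 s, during which the arm holds its last target.

## Working session

There is one attempt and no reset: what is moved stays moved. The work goes in short steps, Python scripts to look and compute and a tool call to move; the robot and the scene stay as the last step left them, time stands still between calls to the robot, and variables do not carry over. Pictures are saved under pics/ and viewed, and the job is handed in when it is done.

Besides the shell and the picture viewer there is one more tool, called after ">>>" as name(argument=value, ...), one argument or row to a line, values as JSON. send_rows: Moves the arm, as the interface text tells. Its arguments: {"type":"object","properties":{"motion":{"type":"array"},"squeeze":{"type":"number"}},"required":["motion"]}

```bash
ls; mkdir -p pics; cat > h.py <<'E'
from workcell import *
import numpy as np, cv2
from scipy.spatial.transform import Rotation as R
def K(c):
    f=200/np.tan(np.radians(c["fovy"])/2)
    return np.array([[f,0,c["cx"]],[0,f,c["cy"]],[0,0,1]])
def T_tool():
    o=get_obs(); T=np.eye(4); T[:3,:3]=R.from_quat(o["ee_rot"]).as_matrix(); T[:3,3]=o["position"]; return T
def shot(name,fn=None):
    T=T_tool(); c=dict(camera(name))
    c["c2w"]=np.linalg.inv(c["view"]) if "view" in c else T@c["T_tool_cam"]
    if fn: cv2.imwrite("pics/"+fn+".png",c["pixels"][:,:,::-1]); np.save(""+fn+".npy",c,allow_pickle=True)
    return c
def load(fn): return np.load(""+fn+".npy",allow_pickle=True).item()
def ray(c,px):
    p=cv2.undistortPoints(np.array(px,float).reshape(-1,1,2),K(c),np.array(c["dist_coeffs"],float)).reshape(-1,2)
    d=np.c_[p,np.ones(len(p))]@c["c2w"][:3,:3].T
    return c["c2w"][:3,3],d
def onz(c,px,z):
    o,d=ray(c,px); return o+d*((z-o[2])/d[:,2])[:,None]
def proj(c,P):
    w=np.linalg.inv(c["c2w"]); 
    return cv2.projectPoints(np.array(P,float).reshape(-1,1,3),cv2.Rodrigues(w[:3,:3])[0],w[:3,3],K(c),np.array(c["dist_coeffs"],float))[0].reshape(-1,2)
def cloud(c):
    v,u=np.mgrid[0:400,0:640]; px=np.stack([u,v],-1).reshape(-1,2).astype(float)
    o,d=ray(c,px); return (o+d*c["range_z"].reshape(-1,1)).reshape(400,640,3)
E
python3 - <<'E'
from h import *
o=get_obs(); print({k:np.round(v,3).tolist() for k,v in o.items()})
for n in("side","top","wrist"):
    c=shot(n,n+"0"); print(n,c["fovy"],c["cx"],c["cy"],c["dist_coeffs"],np.round(c["c2w"],3).tolist())
E
```

```text
pics
{'clock': 0.0, 'joint_pos': [-1.341, 0.333, -0.065, 1.461, 0.022, 1.35, -0.088], 'joint_velocities': [-0.001, -0.001, -0.0, -0.0, 0.001, -0.002, -0.001], 'tau': [-0.001, -62.545, 0.048, -39.162, 0.016, 0.01, -0.0], 'position': [0.156, 0.605, 0.231], 'ee_rot': [0.702, -0.089, 0.089, -0.701], 'ft_force': [-0.646, -0.089, 1.313], 'torque': [-0.069, -0.026, 0.017], 'grip_width': 1.002}
side 43.96718271873888 318.0052942511962 201.72996190685814 [0.03249465 0.         0.         0.         0.        ] [[-0.909, -0.288, 0.302, 0.077], [-0.417, 0.6, -0.683, 1.086], [0.016, -0.746, -0.666, 1.129], [0.0, 0.0, 0.0, 1.0]]
top 55.24173821649514 317.6215205075916 197.67201090983062 [0.02348082 0.         0.         0.         0.        ] [[0.117, -0.972, 0.206, 0.288], [-0.993, -0.116, 0.018, 0.023], [0.006, -0.207, -0.978, 1.282], [0.0, 0.0, 0.0, 1.0]]
wrist 67.315470210999 313.07183777082633 200.6086281656441 [-0.02537427  0.          0.          0.          0.        ] [[0.251, 0.928, 0.274, 0.087], [0.968, -0.24, -0.072, 0.622], [-0.001, 0.283, -0.959, 0.373], [0.0, 0.0, 0.0, 1.0]]
```

View pics/top0.png

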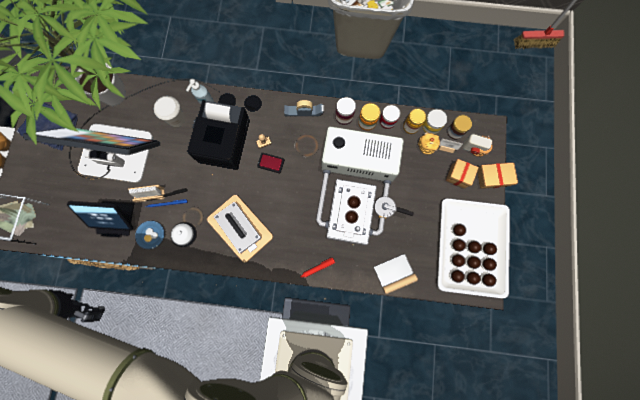

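View pics/side0.png

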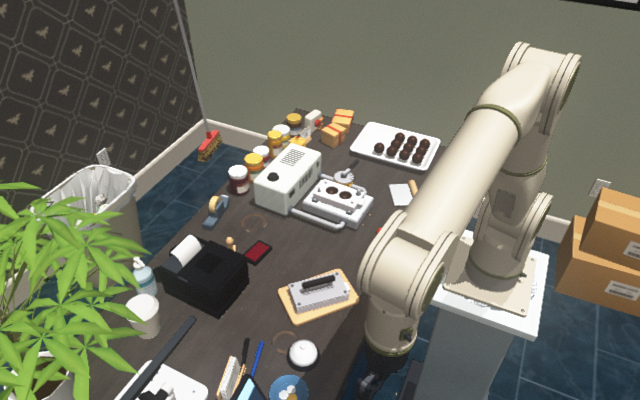

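View pics/wrist0.png

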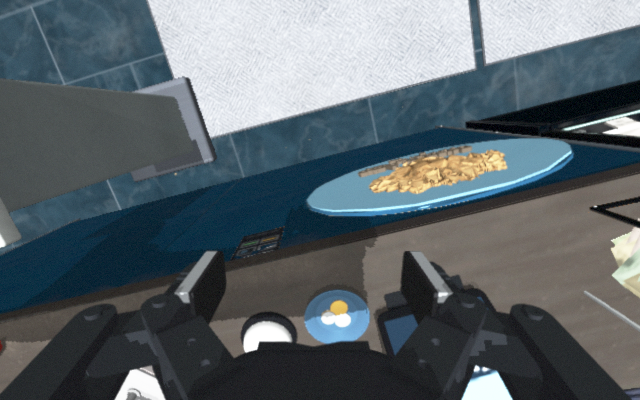

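The top view shows the chiller and lower mould at about (352,210), the valve at (386,207) with its lever pointing right, and the loose upper half at about (239,228). I'll enlarge these for detail.

```bash
python3 - <<'E'
from h import *
c=load("top0"); p=c["pixels"][:,:,::-1]
a=cv2.resize(p[160:260,310:430],None,fx=6,fy=6,interpolation=cv2.INTER_CUBIC)[:600]; cv2.imwrite("pics/t_chill.png",a)
a=cv2.resize(p[185:270,195:285],None,fx=7,fy=7,interpolation=cv2.INTER_CUBIC); cv2.imwrite("pics/t_up.png",a)
c2=load("side0"); p=c2["pixels"][:,:,::-1]
a=cv2.resize(p[150:240,250:400],None,fx=5,fy=5,interpolation=cv2.INTER_CUBIC); cv2.imwrite("pics/s_chill.png",a)
X=cloud(c)
for q in [(352,202),(352,218),(240,228),(335,185),(386,207),(400,210),(408,212),(350,145),(230,215),(182,234)]:
    print(q,np.round(X[q[1],q[0]],3))
X=cloud(c2)
for q in [(320,293),(320,280),(337,203)]:
    print(q,np.round(X[q[1],q[0]],3))
E
```

```text
(352, 202) [ 0.545 -0.068  0.055]
(352, 218) [ 0.492 -0.073  0.057]
(240, 228) [0.419 0.284 0.041]
(335, 185) [ 0.599 -0.007  0.039]
(386, 207) [ 0.538 -0.178  0.07 ]
(400, 210) [ 0.531 -0.221  0.081]
(408, 212) [ 0.528 -0.247  0.079]
(350, 145) [ 0.719 -0.039  0.111]
(230, 215) [0.452 0.314 0.081]
(182, 234) [0.378 0.469 0.036]
(320, 293) [0.408 0.312 0.046]
(320, 280) [0.414 0.299 0.083]
(337, 203) [ 0.502 -0.025  0.066]
```

View pics/t_chill.png

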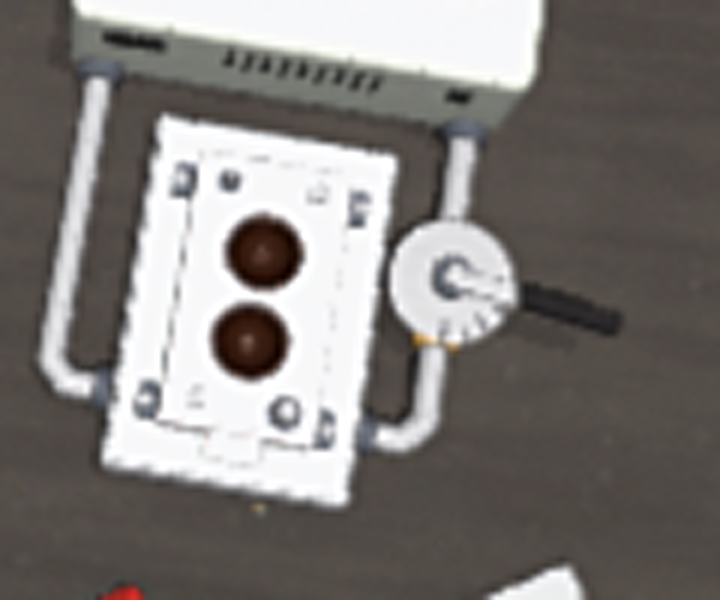

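View pics/t_up.png

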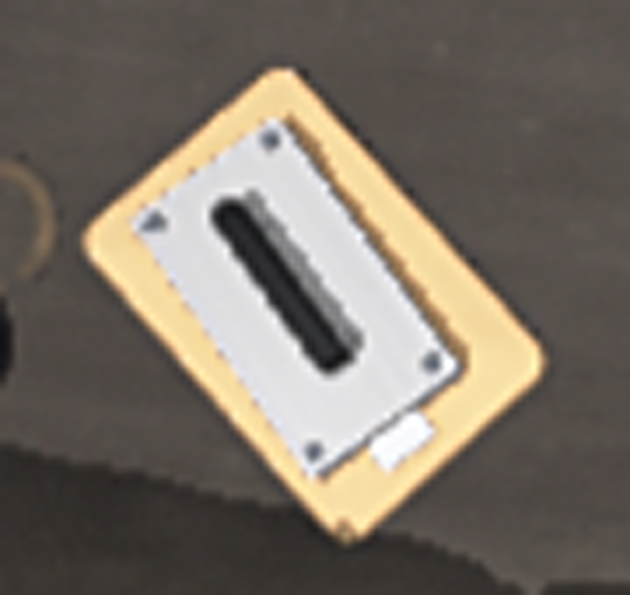

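View pics/s_chill.png

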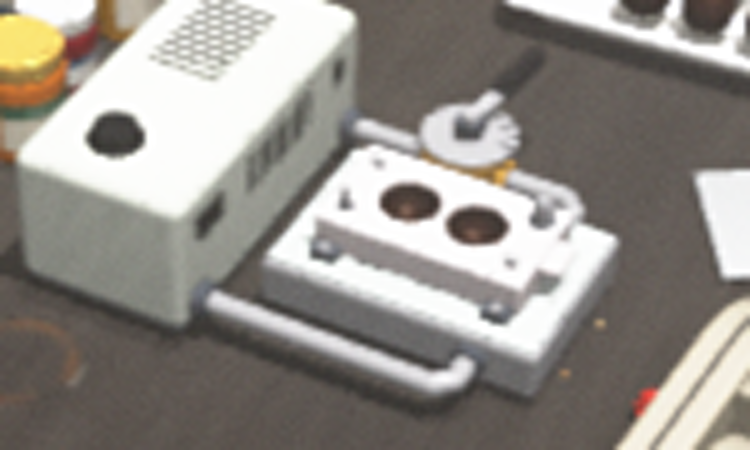

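```bash
python3 - <<'E'
from h import *
c=load("top0")
def u(p,s,o): return (np.array(p)+.5)/s-.5+np.array(o)
f=lambda p,s,o,z: onz(c,[u(p,s,o)],z)[0]
A=f((285,408),6,(310,160),.091); B=f((230,178),6,(310,160),.091)
print("dowels",A,B,np.linalg.norm(A-B), "mid",(A+B)/2)
d=B-A; yaw=np.arctan2(d[1],d[0])-np.arctan2(48,120); print("yaw lower",np.degrees(yaw))
S=f((453,272),6,(310,160),.077); T=f((618,322),6,(310,160),.069); print("stem",S,"lever end",T,np.degrees(np.arctan2(*(T-S)[1::-1])))
pr=lambda: None
m=(A+B)/2; 
# bar
P=f((228,212),7,(195,185),.082); Q=f((338,360),7,(195,185),.082); print("bar",P,Q,(P+Q)/2,np.linalg.norm(P-Q),np.degrees(np.arctan2(*(P-Q)[1::-1])))
o=get_obs(); print(np.round(R.from_quat(o["ee_rot"]).as_matrix(),3))
print(load("wrist0")["T_tool_cam"].round(3))
E
```

```text
dowels [ 0.45769903 -0.08952779  0.091     ] [ 0.57701046 -0.04863225  0.091     ] 0.12612558003715996 mid [ 0.51735475 -0.06908002  0.091     ]
yaw lower -2.8815943525561862
stem [ 0.54312331 -0.17311054  0.077     ] lever end [ 0.52805423 -0.26434228  0.069     ] -99.37907387113744
bar [0.45099454 0.32273434 0.082     ] [0.3905306  0.26289026 0.082     ] [0.42076257 0.2928123  0.082     ] 0.08507174540916797 44.704802691297225
[[ 0.968 -0.     0.25 ]
 [-0.25  -0.001  0.968]
 [ 0.    -1.    -0.001]]
[[ 0.001  0.959  0.283 -0.071]
 [ 0.    -0.283  0.959 -0.143]
 [ 1.    -0.001 -0.    -0.001]
 [ 0.     0.     0.     1.   ]]
```

```bash
cat >> h.py <<'E'
def Rdown(yz):
    z=np.array([np.cos(yz),np.sin(yz),0]); y=np.array([0,0,-1.]); return np.c_[np.cross(y,z),y,z]
def goal(pos,yaw_deg):
    T=T_tool(); o=get_obs()
    d=T[:3,:3].T@(np.array(pos)-T[:3,3]); r=R.from_matrix(T[:3,:3].T@Rdown(np.radians(yaw_deg))).as_rotvec()
    print("goal shift",np.round(d,4),"rot",np.round(r,4),"| toolz yaw now",round(np.degrees(np.arctan2(T[1,2],T[0,2])),2),"pos",np.round(T[:3,3],4),"q",np.round(o["joint_pos"],2),"F",np.round(o["ft_force"],1),"grip",round(float(o["grip_width"]),3),"t",o["clock"])
E
python3 - <<'E'
from h import *
goal([.40,.27,.27],-45)
E
```

```text
goal shift [ 0.3198 -0.039  -0.2633] rot [6.0000e-04 2.1035e+00 1.2000e-03] | toolz yaw now 75.52 pos [0.1562 0.6049 0.2307] q [-1.34  0.33 -0.06  1.46  0.02  1.35 -0.09] F [ 0.   0.2 -0.4] grip 1.001 t 0.15
```

>>> send_rows(
  motion=[
    [100, 0.032, -0.039, -0.026, 0, 0.12, 0],
    [100, 0.064, -0.039, -0.053, 0, 0.24, 0],
    [100, 0.096, -0.039, -0.079, 0, 0.36, 0],
    [100, 0.128, -0.039, -0.105, 0, 0.48, 0],
    [100, 0.16, -0.039, -0.132, 0, 0.6, 0],
    [100, 0.192, -0.039, -0.158, 0, 0.72, 0],
    [100, 0.224, -0.039, -0.184, 0, 0.84, 0],
    [100, 0.256, -0.039, -0.21, 0, 0.96, 0],
    [100, 0.288, -0.039, -0.237, 0, 1.08, 0],
    [100, 0.32, -0.039, -0.263, 0, 1.2, 0],
  ],
)

```text
clock: 0.98
position: [0.3953, 0.2764, 0.2703]
ee_rot: [-0.527, 0.471, -0.471, 0.527]
ft_force: [1.4, 1.3, 0.3]
grip_width: 1.003
```

```bash
python3 - <<'E'
from h import *
goal([.40,.27,.27],-45)
E
```

```text
goal shift [0.0069 0.0003 0.004 ] rot [ 2.000e-04  8.975e-01 -4.000e-04] | toolz yaw now 6.43 pos [0.3953 0.2764 0.2703] q [-0.99 -0.02  0.28  1.78  0.    1.38 -0.6 ] F [1.4 1.3 0.3] grip 1.003 t 0.9833
```

>>> send_rows(
  motion=[
    [100, 0, 0, 0, 0, 0.12, 0],
    [100, 0, 0, 0, 0, 0.24, 0],
    [100, 0, 0, 0, 0, 0.36, 0],
    [100, 0, 0, 0, 0, 0.48, 0],
    [100, 0, 0, 0, 0, 0.6, 0],
    [100, 0, 0, 0, 0, 0.72, 0],
    [100, 0, 0, 0, 0, 0.84, 0],
    [100, 0, 0, 0, 0, 0.9, 0],
    [100, 0, 0, 0, 0, 0.9, 0],
  ],
)

```text
clock: 1.73
position: [0.3945, 0.2782, 0.2701]
ee_rot: [0.271, -0.653, 0.653, -0.271]
ft_force: [-0.1, 0.5, -0.4]
grip_width: 0.996
```

```bash
python3 - <<'E'
from h import *
goal([.40,.27,.27],-45)
shot("wrist","w1")
E
```

```text
goal shift [0.0019 0.0001 0.0097] rot [0.0001 0.0005 0.0003] | toolz yaw now -44.97 pos [0.3945 0.2782 0.2701] q [-0.99 -0.01  0.28  1.78  0.    1.38 -1.5 ] F [-0.1  0.5 -0.4] grip 0.996 t 1.7333
```

View pics/w1.png

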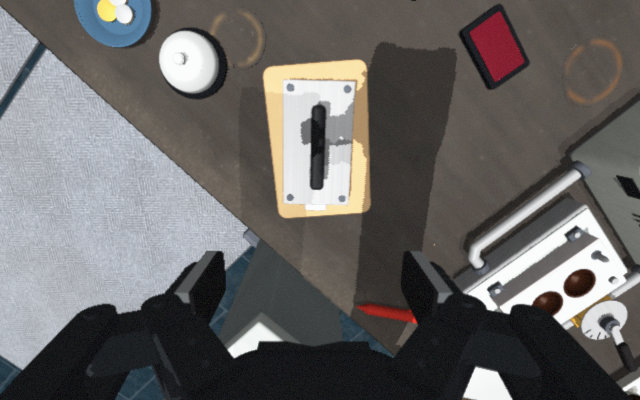

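The wrist view shows the bar from (318,105) to (317,188), corner screws at about (291,88), (347,89), (290,197) and (347,197), and the tab at (316,207).

```bash
cat > up.py <<'E'
from h import *
def upper(c,box,zbar=.082):
    x0,y0,x1,y1=box
    g=c["pixels"].max(2).astype(np.uint8)
    m=np.zeros_like(g); m[y0:y1,x0:x1]=(g[y0:y1,x0:x1]<50)*255
    n,l,s,ce=cv2.connectedComponentsWithStats(m); k=1+np.argmax(s[1:,4]); 
    pts=np.argwhere(l==k)[:,::-1].astype(float)
    W=onz(c,pts,zbar)[:,:2].astype(np.float32)
    r=cv2.minAreaRect(W); bp=cv2.boxPoints(r)
    e=[bp[1]-bp[0],bp[2]-bp[1]]; L=max(e,key=np.linalg.norm)
    print("bar centre",r[0],"size",r[1],"yaw",np.degrees(np.arctan2(L[1],L[0])),"px",s[k])
    return r
E
python3 - <<'E'
from up import *
c=load("w1"); upper(c,(285,80,350,200))
P=onz(c,[(291,88),(347,89),(290,197),(347,197)],.044); print(P.mean(0)); 
d=P[0]-P[2]+P[1]-P[3]; print(np.degrees(np.arctan2(d[1],d[0])),np.linalg.norm(P[0]-P[2]),np.linalg.norm(P[0]-P[1]))
cv2.imwrite("pics/w1z.png",cv2.resize(c["pixels"][50:225,250:385,::-1],None,fx=3.4,fy=3.4,interpolation=cv2.INTER_CUBIC))
E
```

```text
bar centre (0.4230600893497467, 0.29875025153160095) size (0.08670955151319504, 0.01413051038980484) yaw 45.55586 px [311 106  14  81 656]
[0.4232539  0.29606906 0.044     ]
45.01501664295625 0.13107915573322695 0.06482061296347094
```

View pics/w1z.png

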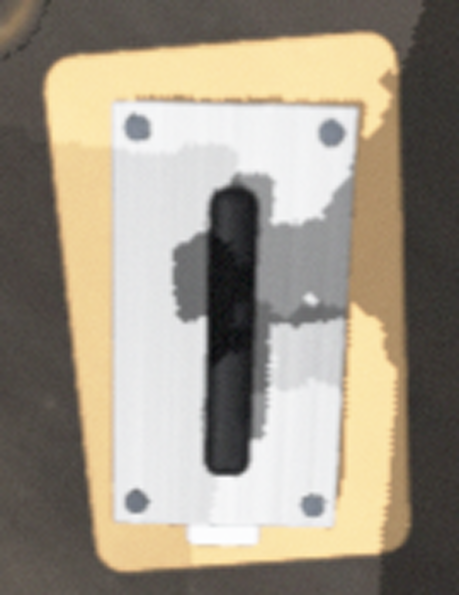

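```bash
python3 - <<'E'
from h import *
goal([.53,-.17,.27],-10)
E
```

```text
goal shift [2.231e-01 2.000e-04 4.117e-01] rot [ 1.000e-04 -6.061e-01  2.000e-04] | toolz yaw now -44.73 pos [0.3945 0.2783 0.2702] q [-0.99 -0.01  0.28  1.78  0.    1.38 -1.49] F [0.3 0.1 0.3] grip 0.999 t 1.7833
```

>>> send_rows(
  motion=[
    [100, 0.02, 0, 0.036, 0, -0.06, 0],
    [100, 0.038, 0, 0.071, 0, -0.12, 0],
    [100, 0.058, 0, 0.107, 0, -0.18, 0],
    [100, 0.077, 0, 0.142, 0, -0.24, 0],
    [100, 0.096, 0, 0.178, 0, -0.3, 0],
    [100, 0.116, 0, 0.214, 0, -0.36, 0],
    [100, 0.135, 0, 0.249, 0, -0.42, 0],
    [100, 0.154, 0, 0.285, 0, -0.48, 0],
    [100, 0.174, 0, 0.32, 0, -0.54, 0],
    [100, 0.193, 0, 0.356, 0, -0.606, 0],
  ],
)

```text
clock: 2.62
position: [0.5112, -0.1114, 0.2706]
ee_rot: [0.455, -0.541, 0.541, -0.456]
ft_force: [1.3, 1.0, 0.4]
grip_width: 1.003
```

>>> send_rows(
  motion=[
    [100, -0.005, 0, 0.034, 0, 0, 0],
    [100, -0.01, 0, 0.065, 0, 0, 0],
    [100, -0.01, 0, 0.065, 0, 0, 0],
  ],
)

```text
clock: 2.87
position: [0.5806, -0.1097, 0.2674]
ee_rot: [0.457, -0.541, 0.541, -0.454]
ft_force: [0.7, 1.8, 0.4]
grip_width: 1.0
```

```bash
python3 - <<'E'
from h import *
goal([.53,-.17,.27],-10)
shot("wrist","w2")
E
```

```text
goal shift [ 0.068  -0.0023 -0.0396] rot [0.0027 0.0039 0.0035] | toolz yaw now -9.78 pos [ 0.5806 -0.1097  0.2674] q [-0.53  0.29  0.79  1.53 -0.2   1.4   0.1 ] F [0.7 1.8 0.4] grip 1.0 t 2.8667
```

View pics/w2.png

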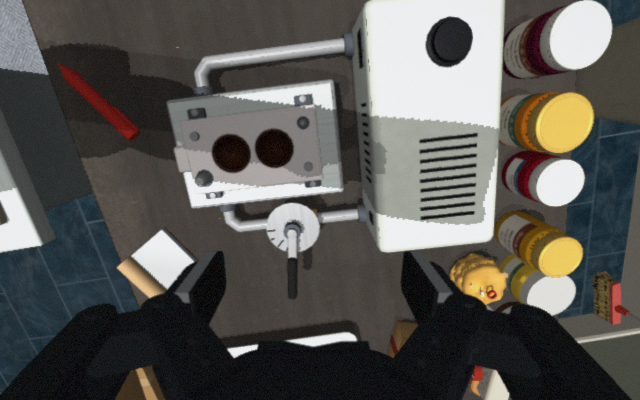

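```bash
python3 - <<'E'
from h import *
c=load("w2"); p=c["pixels"][:,:,::-1]
cv2.imwrite("pics/w2z.png",cv2.resize(p[190:310,230:360],None,fx=5,fy=5,interpolation=cv2.INTER_CUBIC))
cv2.imwrite("pics/w2m.png",cv2.resize(p[80:220,165:350],None,fx=4,fy=4,interpolation=cv2.INTER_CUBIC))
E
```

```text
(no output)
```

View pics/w2z.png

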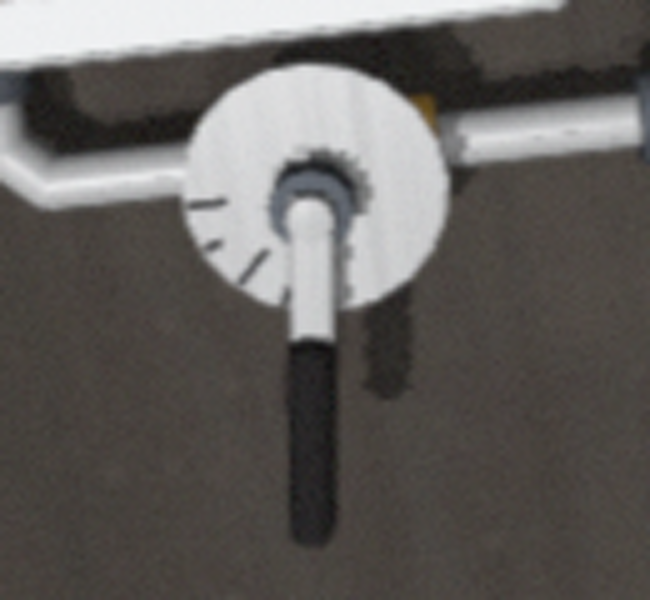

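View pics/w2m.png

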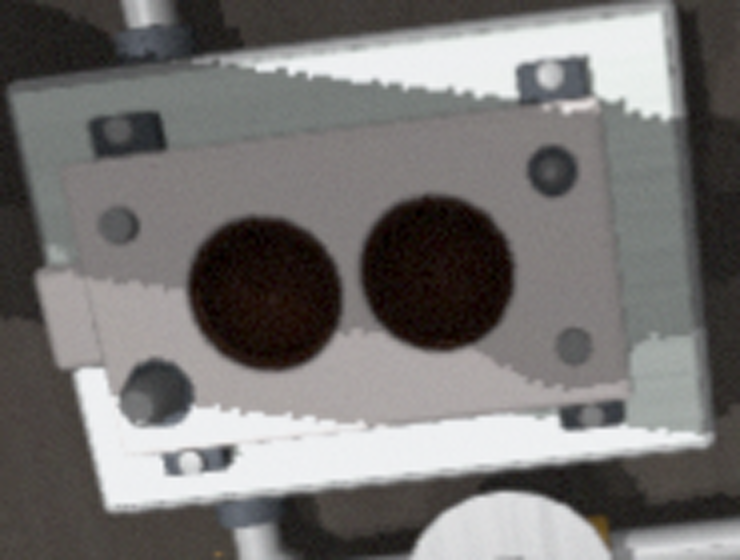

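```bash
python3 - <<'E'
from h import *
c=load("w2")
u=lambda p,s,o:(np.array(p)+.5)/s-.5+np.array(o)
M=lambda p,z: onz(c,[u(p,4,(165,80))],z)[0]
V=lambda p,z: onz(c,[u(p,5,(230,190))],z)[0]
A=M((140,402),.091);B=M((551,168),.091);C=M((118,226),.079);D=M((573,347),.079)
for n,x in zip("ABCD",(A,B,C,D)): print(n,np.round(x,4))
src=np.array([[-60,-24],[60,24],[-60,24],[60,-24]])/1e3; dst=np.array([A,B,C,D])[:,:2]
s0=src-src.mean(0); d0=dst-dst.mean(0)
H=s0.T@d0; yaw=np.arctan2(H[0,1]-H[1,0],H[0,0]+H[1,1]); t=dst.mean(0)
Rm=np.array([[np.cos(yaw),-np.sin(yaw)],[np.sin(yaw),np.cos(yaw)]])
print("face",t,"yaw",np.degrees(yaw),"res mm",np.round((d0-s0@Rm.T)*1e3,1))
# disc
g=c["pixels"]; 
S1=V((313,205),.077)  # lever root
print("stem?",S1)
th=np.linspace(0,2*np.pi,9)
# disc center from ellipse extremes at z=.055
E=[V(p,.055) for p in [(183,190),(450,190),(315,62),(317,310)]]; ctr=np.array([(E[0]+E[1])/2,(E[2]+E[3])/2]); print("disc",np.round(E,4).tolist(),ctr)
ctr=np.array([((E[0]+E[1])/2)[0],((E[2]+E[3])/2)[1]])
for p in [(208,204),(212,245),(255,267),(287,297)]:
    v=V(p,.055)[:2]-ctr; print("mark",np.degrees(np.arctan2(v[1],v[0])),np.linalg.norm(v))
a=V((312,345),.077);b=V((312,540),.077);v=(b-a)[:2]; print("lever",a,b,np.degrees(np.arctan2(v[1],v[0])),np.linalg.norm(v)); v=b[:2]-ctr;print(np.degrees(np.arctan2(v[1],v[0])),np.linalg.norm(v))
E
```

```text
A [ 0.4587 -0.0889  0.091 ]
B [ 0.5803 -0.0474  0.091 ]
C [ 0.4611 -0.0424  0.079 ]
D [ 0.5772 -0.0963  0.079 ]
face [ 0.51933785 -0.06873734] yaw -3.0391586163377533 res mm [[ 0.6  0.6]
 [-0.2  0.5]
 [ 0.5 -0.8]
 [-0.8 -0.4]]
stem? [ 0.54506417 -0.16958286  0.077     ]
disc [[0.5101, -0.1686, 0.055], [0.5769, -0.1801, 0.055], [0.5496, -0.141, 0.055], [0.5373, -0.2073, 0.055]] [[ 0.54347401 -0.17434615  0.055     ]
 [ 0.54341644 -0.17411276  0.055     ]]
mark 178.59980941812256 0.027939590024034542
mark -160.15655730933514 0.031153552413060663
mark -136.7760520764382 0.026973516965694586
mark -115.05046603845288 0.031123327186907152
lever [ 0.53775775 -0.20593756  0.077     ] [ 0.52712052 -0.26058163  0.077     ] -101.0156528483572 0.05566978468616158
-100.70961467370087 0.08800171427748424
```

```bash
python3 - <<'E'
from h import *
goal([.5312,-.238,.13],-10.9)
E
```

```text
goal shift [ 0.1334  0.1385 -0.0243] rot [0.0031 0.0181 0.0035] | toolz yaw now -9.86 pos [ 0.5785 -0.1103  0.268 ] q [-0.53  0.29  0.79  1.54 -0.2   1.41  0.1 ] F [ 0.3 -0.1 -0.5] grip 1.0 t 2.9167
```

>>> send_rows(
  motion=[
    [50, 0.022, 0.023, -0.004, 0.001, 0.004, 0.001],
    [50, 0.045, 0.046, -0.008, 0.002, 0.009, 0.002],
    [50, 0.067, 0.069, -0.012, 0.003, 0.018, 0.003],
    [50, 0.089, 0.092, -0.016, 0.003, 0.018, 0.003],
    [50, 0.111, 0.115, -0.02, 0.003, 0.018, 0.003],
    [50, 0.1334, 0.1385, -0.0243, 0.003, 0.018, 0.003],
    [50, 0.1334, 0.1385, -0.0243, 0.003, 0.018, 0.003],
    [50, 0.1334, 0.1385, -0.0243, 0.003, 0.018, 0.003],
  ],
)

```text
clock: 3.58
position: [0.5279, -0.2389, 0.1312]
ee_rot: [-0.448, 0.547, -0.546, 0.45]
ft_force: [0.7, 0.6, 0.4]
grip_width: 0.497
```

```bash
python3 - <<'E'
from h import *
goal([.5312,-.238,.052],-10.9)
c=shot("wrist","w3")
E
```

```text
goal shift [-0.0013  0.0792  0.003 ] rot [-0.0011 -0.0049 -0.0033] | toolz yaw now -11.18 pos [ 0.5279 -0.2389  0.1312] q [-0.3   0.39  0.8   1.74 -0.31  1.14  0.4 ] F [0.7 0.6 0.4] grip 0.497 t 3.5833
```

View pics/w3.png

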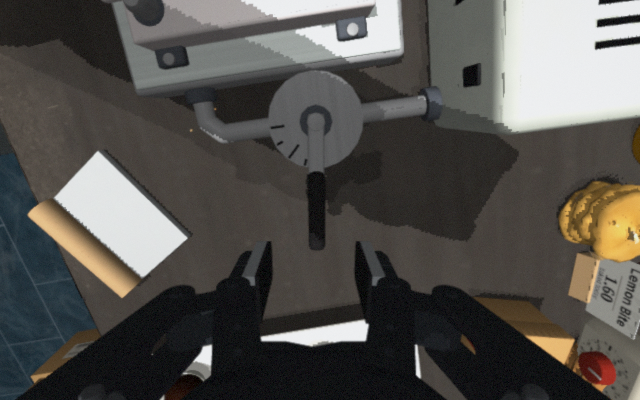

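The lever, from (316,120) to (317,248), sits between the fingers at columns 262 and 368. I can descend.

>>> send_rows(
  motion=[
    [50, -0.001, 0.03, 0.003, 0, -0.005, 0],
    [50, -0.001, 0.06, 0.003, 0, -0.005, 0],
    [50, -0.001, 0.079, 0.003, 0, -0.005, 0],
    [50, -0.001, 0.079, 0.003, 0, -0.005, 0],
  ],
)

```text
clock: 3.97
position: [0.5322, -0.2349, 0.0503]
ee_rot: [-0.451, 0.545, -0.543, 0.452]
ft_force: [-0.3, -0.2, -0.1]
grip_width: 0.501
```

>>> send_rows(
  motion=[
    [0, 0, 0, 0, 0, 0, 0],
    [0, 0, 0, 0, 0, 0, 0],
    [0, 0, 0, 0, 0, 0, 0],
    [0, 0, 0, 0, 0, 0, 0],
    [0, 0, 0, 0, 0, 0, 0],
    [0, 0, 0, 0, 0, 0, 0],
  ],
  squeeze=25,
)

```text
clock: 4.47
position: [0.5338, -0.2375, 0.0548]
ee_rot: [0.449, -0.544, 0.545, -0.453]
ft_force: [-3.7, 1.4, 7.7]
grip_width: 0.141
```

```bash
python3 - <<'E'
from h import *
goal([.4952,-.2177,.052],-48)
T=T_tool(); S=np.array([.5435,-.1742]); g=T[:2,3]
v=g-S; a0=np.degrees(np.arctan2(v[1],v[0])); r=np.linalg.norm(v); print("angle",a0,"r",r)
yz=np.degrees(np.arctan2(T[1,2],T[0,2]))
for k in range(1,11):
    a=np.radians(a0+(-138.0-a0)*k/10); P=np.r_[S+r*np.array([np.cos(a),np.sin(a)]),T[2,3]]
    print(k,np.round(T[:3,:3].T@(P-T[:3,3]),4),round(-(np.degrees(a)-a0)*np.pi/180,3))
E
```

```text
goal shift [-0.0122  0.0026 -0.0416] rot [-0.0034  0.6497 -0.0051] | toolz yaw now -10.78 pos [ 0.5338 -0.2375  0.0548] q [-0.25  0.49  0.74  1.8  -0.39  1.    0.46] F [-3.7  1.4  7.7] grip 0.141 t 4.4667
angle -98.75631623014677 r 0.06402073796248188
1 [ 0.     -0.     -0.0044] 0.068
2 [-0.0003 -0.     -0.0088] 0.137
3 [-0.0009 -0.0001 -0.0131] 0.205
4 [-0.0018 -0.0001 -0.0174] 0.274
5 [-0.003  -0.0001 -0.0216] 0.342
6 [-0.0044 -0.0001 -0.0257] 0.411
7 [-0.0062 -0.0001 -0.0298] 0.479
8 [-0.0082 -0.0001 -0.0337] 0.548
9 [-0.0105 -0.0001 -0.0374] 0.616
10 [-0.013  -0.0001 -0.041 ] 0.685
```

>>> send_rows(
  motion=[
    [0, 0, 0, -0.0044, 0, 0.068, 0],
    [0, -0.0003, 0, -0.0088, 0, 0.135, 0],
    [0, -0.0009, 0, -0.0131, 0, 0.2, 0],
    [0, -0.0018, 0, -0.0174, 0, 0.27, 0],
    [0, -0.003, 0, -0.0216, 0, 0.335, 0],
    [0, -0.0044, 0, -0.0257, 0, 0.4, 0],
    [0, -0.0062, 0, -0.0298, 0, 0.47, 0],
    [0, -0.0082, 0, -0.0337, 0, 0.54, 0],
    [0, -0.0105, 0, -0.0374, 0, 0.605, 0],
    [0, -0.0125, 0, -0.0402, 0, 0.665, 0],
  ],
)

```text
clock: 5.3
position: [0.4963, -0.2182, 0.0547]
ee_rot: [-0.245, 0.663, -0.662, 0.249]
ft_force: [-5.2, -0.3, 10.6]
grip_width: 0.142
```

>>> send_rows(
  motion=[
    [0, 0, 0, 0, 0, 0, 0],
    [0, 0, 0, 0, 0, 0, 0],
  ],
)

```text
clock: 5.47
position: [0.4961, -0.218, 0.0546]
ee_rot: [-0.246, 0.663, -0.662, 0.25]
ft_force: [-7.4, 1.2, 13.2]
grip_width: 0.14
```

```bash
python3 - <<'E'
from h import *
goal([.4952,-.2177,.052],-48)
c=shot("wrist","w4"); p=c["pixels"][:,:,::-1]
cv2.imwrite("pics/w4z.png",cv2.resize(p[50:290,190:450],None,fx=2.5,fy=2.5,interpolation=cv2.INTER_CUBIC))
E
```

```text
goal shift [ 0.0005  0.0026 -0.0008] rot [-0.0009 -0.0163 -0.0055] | toolz yaw now -48.93 pos [ 0.4961 -0.218   0.0546] q [-0.43  0.46  0.92  1.91 -0.44  0.98 -0.16] F [-7.4  1.2 13.2] grip 0.14 t 5.4667
```

View pics/w4z.png

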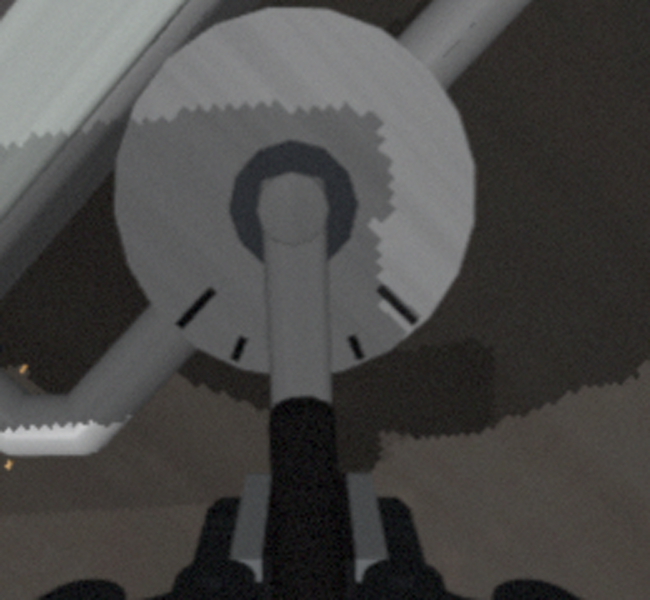

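Half open: the lever's centre (column 298) falls midway between the short marks at columns 238 and 356 and hides the middle mark. Now release, rise and re-check.

>>> send_rows(
  motion=[
    [50, 0, 0, 0, 0, 0, 0],
    [50, 0, 0, 0, 0, 0, 0],
    [50, 0, 0, 0, 0, 0, 0],
    [50, 0, 0, 0, 0, 0, 0],
    [50, 0, -0.03, 0, 0, 0, 0],
    [50, 0, -0.07, 0, 0, 0, 0],
    [50, 0, -0.11, 0, 0, 0, 0],
    [50, 0, -0.15, 0, 0, 0, 0],
    [50, 0, -0.18, 0, 0, 0, 0],
    [50, 0, -0.18, 0, 0, 0, 0],
  ],
)

```text
clock: 6.35
position: [0.4975, -0.2196, 0.2385]
ee_rot: [0.244, -0.661, 0.663, -0.252]
ft_force: [0.0, 0.3, -0.9]
grip_width: 0.496
```

```bash
python3 - <<'E'
from h import *
goal([.43,.31,.25],-45)
c=shot("wrist","w5"); p=c["pixels"][:,:,::-1]
cv2.imwrite("pics/w5z.png",cv2.resize(p[80:300,230:430],None,fx=2.7,fy=2.7,interpolation=cv2.INTER_CUBIC))
E
```

```text
goal shift [-0.2969 -0.0115 -0.4437] rot [-0.0069 -0.0692 -0.0095] | toolz yaw now -48.97 pos [ 0.4975 -0.2196  0.2385] q [-0.61  0.22  1.09  1.72 -0.21  1.32 -0.33] F [ 0.   0.3 -0.9] grip 0.496 t 6.35
```

View pics/w5z.png

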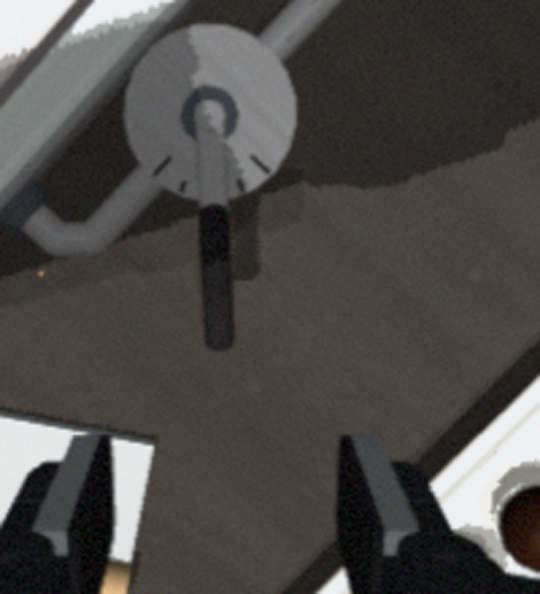

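```bash
cat > lev.py <<'E'
from h import *
import sys
def lever(fn,s,o,stem,a,b,disc):
    c=load(fn); u=lambda p:(np.array(p)+.5)/s-.5+np.array(o); V=lambda p,z: onz(c,[u(p)],z)[0]
    a=V(a,.077);b=V(b,.077); v=(b-a)[:2]; ang=np.degrees(np.arctan2(v[1],v[0]))
    E=[V(p,.055) for p in disc]; ctr=((E[0]+E[1])/2+(E[2]+E[3])/2)/2
    print("sleeve ang",ang,"disc",ctr,"rel closed",-(ang-(-93.04)), "len",np.linalg.norm(v)); w=b[:2]-ctr[:2]; print("stem-end ang",np.degrees(np.arctan2(w[1],w[0])))
    return V,ctr
E
python3 - <<'E'
from lev import *
V,ctr=lever("w5",2.7,(230,80),None,(213,207),(219,348),[(124,112),(297,112),(211,23),(211,203)])
for p in [(162,165),(183,187),(241,185),(261,163)]:
    v=(V(p,.055)-ctr)[:2]; print("mark",np.degrees(np.arctan2(v[1],v[0])),np.linalg.norm(v))
E
```

```text
sleeve ang -136.79526878230823 disc [ 0.5433969  -0.17500401  0.055     ] rel closed 43.75526878230822 len 0.055503170126607944
stem-end ang -137.04226077690353
mark 176.42711236374987 0.02771834892322411
mark -160.56992147985474 0.030567583372518328
mark -115.62667884899027 0.03012688652235042
mark -92.73721420443144 0.02747215265570354
```

Lever is at −137.0°, the mark midpoints at −138.1°, so half open to about 1°. On to the upper half.

```bash
python3 - <<'E'
from h import *
goal([.42,.293,.22],-45)
E
```

```text
goal shift [-0.2783  0.0162 -0.4362] rot [-0.0045 -0.0684 -0.0082] | toolz yaw now -48.92 pos [ 0.4968 -0.2187  0.2357] q [-0.61  0.22  1.09  1.72 -0.21  1.31 -0.33] F [-0.3 -0.7 -0.4] grip 0.497 t 6.4
```

>>> send_rows(
  motion=[
    [50, -0.02, -0.005, -0.033, 0, -0.01, 0],
    [50, -0.042, -0.005, -0.066, 0, -0.02, 0],
    [50, -0.063, -0.005, -0.1, 0, -0.03, 0],
    [50, -0.085, -0.005, -0.133, 0, -0.04, 0],
    [50, -0.106, -0.005, -0.166, 0, -0.05, 0],
    [50, -0.127, -0.005, -0.199, 0, -0.068, 0],
    [50, -0.148, -0.005, -0.232, 0, -0.068, -0.008],
    [50, -0.17, -0.005, -0.266, -0.004, -0.068, -0.008],
    [50, -0.19, -0.005, -0.3, -0.004, -0.068, -0.008],
    [50, -0.212, -0.005, -0.333, -0.004, -0.068, -0.008],
  ],
)

```text
clock: 7.23
position: [0.435, 0.1739, 0.2377]
ee_rot: [-0.273, 0.654, -0.652, 0.268]
ft_force: [1.3, -0.3, 0.1]
grip_width: 0.501
```

```bash
python3 - <<'E'
from h import *
goal([.42,.293,.22],-45)
E
```

```text
goal shift [-0.0736  0.0178 -0.0947] rot [ 0.0044 -0.0004  0.0045] | toolz yaw now -45.02 pos [0.435  0.1739 0.2377] q [-1.16 -0.06  0.67  1.87  0.03  1.32 -1.28] F [ 1.3 -0.3  0.1] grip 0.501 t 7.2333
```

>>> send_rows(
  motion=[
    [50, -0.018, 0.005, -0.026, 0, 0, 0],
    [50, -0.035, 0.01, -0.052, 0, 0, 0],
    [50, -0.052, 0.015, -0.078, 0.002, 0, 0.002],
    [50, -0.069, 0.018, -0.096, 0.004, 0, 0.004],
    [50, -0.069, 0.018, -0.096, 0.004, 0, 0.004],
    [50, -0.069, 0.018, -0.096, 0.004, 0, 0.004],
  ],
)

```text
clock: 7.73
position: [0.4163, 0.2896, 0.2192]
ee_rot: [0.272, -0.652, 0.654, -0.271]
ft_force: [0.5, -0.3, 0.8]
grip_width: 0.502
```

```bash
python3 - <<'E'
from up import *
goal([.424,.297,.22],-45)
c=shot("wrist","w6"); upper(c,(270,40,360,240))
E
```

```text
goal shift [-0.0107 -0.0008  0.0002] rot [-0.0012  0.0019  0.0021] | toolz yaw now -44.89 pos [0.4163 0.2896 0.2192] q [-1.25  0.07  0.59  1.81 -0.04  1.27 -1.44] F [ 0.5 -0.3  0.8] grip 0.502 t 7.7333
bar centre (0.4233844578266144, 0.29857978224754333) size (0.08920572698116302, 0.014113777317106724) yaw 45.329742 px [303 130  16  93 822]
```

View pics/w6.png

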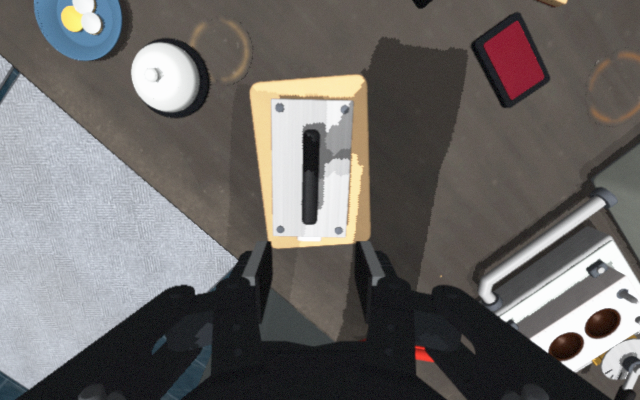

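```bash
python3 - <<'E'
from up import *
goal([.4235,.298,.056],-44.8)
E
```

```text
goal shift [-0.0117  0.1636 -0.0024] rot [-0.0011 -0.0039  0.0015] | toolz yaw now -45.02 pos [0.417  0.2884 0.2197] q [-1.25  0.07  0.59  1.81 -0.04  1.27 -1.44] F [-0.3 -1.3 -0.4] grip 0.497 t 7.7833
```

>>> send_rows(
  motion=[
    [50, -0.012, 0.035, -0.002, 0, -0.004, 0],
    [50, -0.012, 0.07, -0.002, 0, -0.004, 0],
    [50, -0.012, 0.105, -0.002, 0, -0.004, 0],
    [50, -0.012, 0.135, -0.002, 0, -0.004, 0],
    [50, -0.012, 0.155, -0.002, 0, -0.004, 0],
    [50, -0.012, 0.164, -0.002, 0, -0.004, 0],
    [50, -0.012, 0.164, -0.002, 0, -0.004, 0],
    [50, -0.012, 0.164, -0.002, 0, -0.004, 0],
  ],
)

```text
clock: 8.45
position: [0.425, 0.2983, 0.0574]
ee_rot: [0.271, -0.653, 0.653, -0.272]
ft_force: [0.6, 1.1, -0.1]
grip_width: 0.502
```

```bash
python3 - <<'E'
from up import *
goal([.4235,.298,.056],-44.8)
shot("wrist","w7")
E
```

```text
goal shift [ 0.0013  0.0014 -0.0009] rot [-0.0006 -0.0013 -0.0009] | toolz yaw now -44.88 pos [0.425  0.2983 0.0574] q [-1.19  0.3   0.56  1.95 -0.2   0.94 -1.31] F [ 0.6  1.1 -0.1] grip 0.502 t 8.45
```

View pics/w7.png

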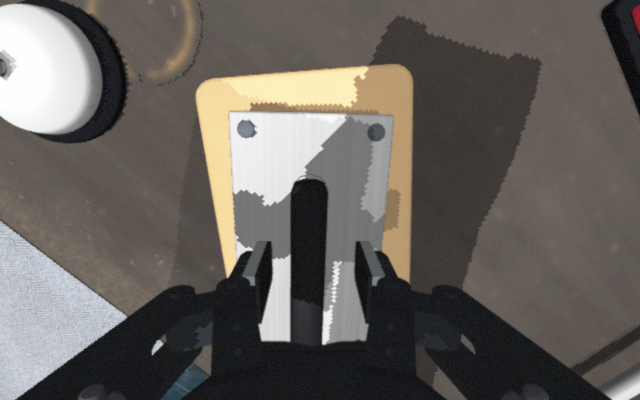

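The bar (columns 292–328) lies between the pads at 262 and 368. Closing.

>>> send_rows(
  motion=[
    [0, 0, 0, 0, 0, 0, 0],
    [0, 0, 0, 0, 0, 0, 0],
    [0, 0, 0, 0, 0, 0, 0],
    [0, 0, 0, 0, 0, 0, 0],
    [0, 0, 0, 0, 0, 0, 0],
    [0, 0, 0, 0, 0, 0, 0],
  ],
  squeeze=100,
)

```text
clock: 9.0
position: [0.4249, 0.2997, 0.0579]
ee_rot: [-0.271, 0.653, -0.652, 0.273]
ft_force: [-2.4, -1.1, 7.1]
grip_width: 0.167
```

```bash
python3 - <<'E'
from up import *
goal([.4235,.298,.056],-44.8)
E
```

```text
goal shift [0.0022 0.0019 0.0002] rot [ 0.0001  0.0004 -0.0026] | toolz yaw now -44.78 pos [0.4249 0.2997 0.0579] q [-1.19  0.3   0.56  1.95 -0.2   0.94 -1.31] F [-2.4 -1.1  7.1] grip 0.167 t 9.0
```

>>> send_rows(
  motion=[
    [0, 0, -0.005, 0, 0, 0, 0],
    [0, 0, -0.015, 0, 0, 0, 0],
    [0, 0, -0.03, 0, 0, 0, 0],
    [0, 0, -0.06, 0, 0, 0, 0],
    [0, 0, -0.09, 0, 0, 0, 0],
    [0, 0, -0.12, 0, 0, 0, 0],
    [0, 0, -0.15, 0, 0, 0, 0],
    [0, 0, -0.17, 0, 0, 0, 0],
    [0, 0, -0.18, 0, 0, 0, 0],
    [0, 0, -0.18, 0, 0, 0, 0],
  ],
)

```text
clock: 9.83
position: [0.425, 0.2992, 0.2389]
ee_rot: [-0.27, 0.653, -0.652, 0.273]
ft_force: [-0.1, -0.4, -3.4]
grip_width: 0.166
```

```bash
python3 - <<'E'
from up import *
goal([.5193,-.0687,.22],-93)
shot("wrist","w8"); shot("side","s8")
E
```

```text
goal shift [0.1945 0.0181 0.3262] rot [ 0.0018  0.8408 -0.0038] | toolz yaw now -44.82 pos [0.425  0.2992 0.2389] q [-1.26  0.09  0.6   1.76 -0.05  1.31 -1.43] F [-0.1 -0.4 -3.4] grip 0.166 t 9.8333
```

View pics/w8.png

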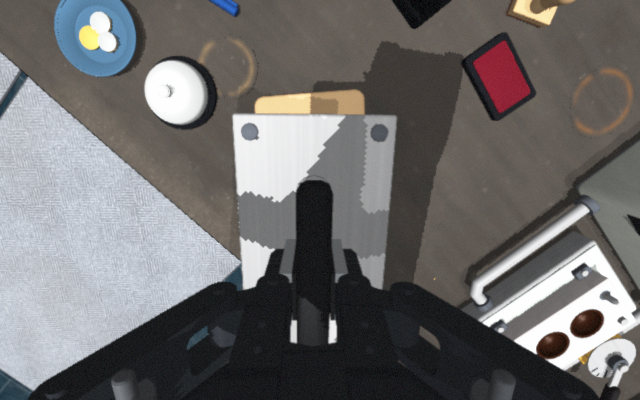

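View pics/s8.png

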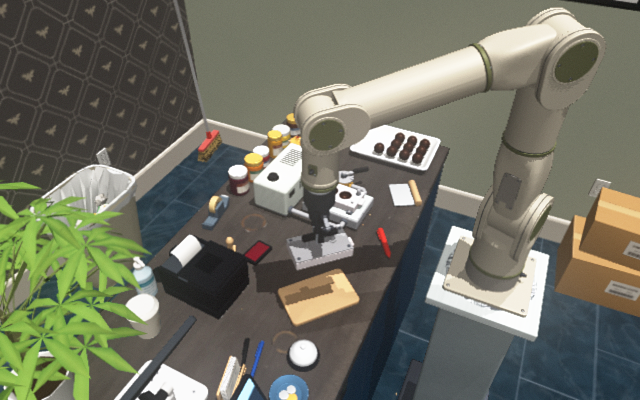

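The half is held and hangs level. Its far edge runs from (233,115) to (397,115), with screws at (249,132) and (379,132). Next I'll measure its pose in the hand.

```bash
python3 - <<'E'
from up import *
c=load("w8"); p=c["pixels"][:,:,::-1]
cv2.imwrite("pics/w8z.png",cv2.resize(p[100:360,220:410],None,fx=3,fy=3,interpolation=cv2.INTER_CUBIC)[:600])
E
```

```text
(no output)
```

View pics/w8z.png

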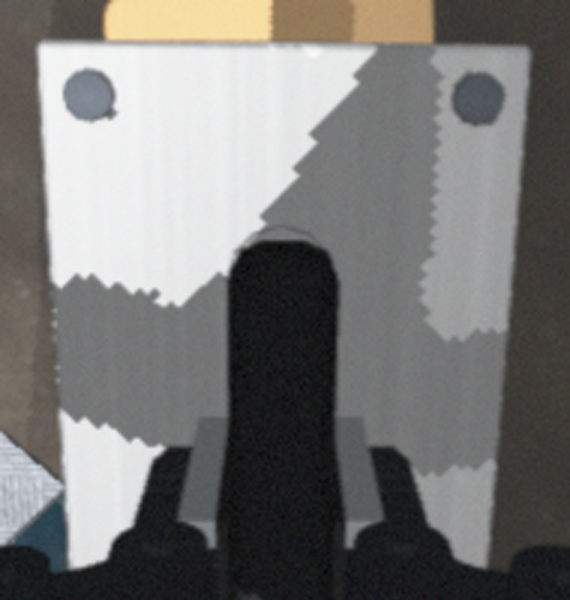

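```bash
python3 - <<'E'
from up import *
c=load("w8"); c["c2w"]=c["T_tool_cam"]
u=lambda p:(np.array(p)+.5)/3-.5+np.array((220,100))
def ony(p,y):
    o,d=ray(c,[u(p)]); return (o+d*((y-o[1])/d[:,1])[:,None])[0]
X=cloud(c)
for q in [(300,140),(250,250),(360,150),(315,200)]: print(q,np.round(X[q[1],q[0]],4))
for y in (.012,.014):
    print(y,[np.round(ony(p,y)*1e3,1)[[0,2]].tolist() for p in [(40,43),(530,47),(68,560),(490,560),(89,95),(478,98)]])
E
```

```text
(300, 140) [-0.0581  0.0143 -0.0059]
(250, 250) [ 0.003   0.0123 -0.0349]
(360, 150) [-0.0529  0.0145  0.0253]
(315, 200) [-0.0371 -0.0238  0.0017]
0.012 [[-71.1, -38.9], [-70.4, 42.3], [26.4, -40.8], [26.4, 42.0], [-62.7, -31.2], [-62.1, 34.2]]
0.014 [[-71.1, -39.4], [-70.4, 42.9], [27.7, -41.4], [27.7, 42.5], [-62.5, -31.7], [-62.0, 34.6]]
```

```bash
python3 - <<'E'
from up import *
goal([.46,.06,.25],-93)
E
```

```text
goal shift [ 0.1438 -0.0142  0.1937] rot [-6.000e-04  8.412e-01  5.000e-04] | toolz yaw now -44.8 pos [0.4238 0.2985 0.2357] q [-1.26  0.09  0.6   1.76 -0.05  1.31 -1.43] F [-0.4 -0.1 -4.3] grip 0.167 t 9.9333
```

>>> send_rows(
  motion=[
    [0, 0.015, -0.003, 0.02, 0, 0.085, 0],
    [0, 0.03, -0.006, 0.04, 0, 0.17, 0],
    [0, 0.044, -0.01, 0.059, 0, 0.255, 0],
    [0, 0.058, -0.014, 0.078, 0, 0.34, 0],
    [0, 0.073, -0.014, 0.098, 0, 0.425, 0],
    [0, 0.088, -0.014, 0.118, 0, 0.51, 0],
    [0, 0.102, -0.014, 0.137, 0, 0.595, 0],
    [0, 0.117, -0.014, 0.157, 0, 0.68, 0],
    [0, 0.131, -0.014, 0.176, 0, 0.765, 0],
    [0, 0.144, -0.014, 0.194, 0, 0.84, 0],
  ],
)

```text
clock: 10.77
position: [0.4595, 0.0582, 0.2489]
ee_rot: [-0.019, -0.706, 0.707, 0.02]
ft_force: [0.4, 0.3, -4.0]
grip_width: 0.162
```

>>> send_rows(
  motion=[
    [0, 0, 0, 0, 0, 0, 0],
    [0, 0, 0, 0, 0, 0, 0],
    [0, 0, 0, 0, 0, 0, 0],
    [0, 0, 0, 0, 0, 0, 0],
  ],
)

```text
clock: 11.1
position: [0.4599, 0.0608, 0.2498]
ee_rot: [-0.017, -0.707, 0.707, 0.018]
ft_force: [-0.1, -0.2, -4.1]
grip_width: 0.162
```

```bash
python3 - <<'E'
from up import *
goal([.46,.06,.25],-93)
c=shot("wrist","w9"); p=c["pixels"][:,:,::-1]
E
```

```text
goal shift [-0.0001 -0.0002  0.0008] rot [-0.0009  0.0033  0.0006] | toolz yaw now -92.81 pos [0.4599 0.0608 0.2498] q [-1.05 -0.1   0.78  1.87  0.08  1.35 -1.91] F [-0.1 -0.2 -4.1] grip 0.162 t 11.1
```

View pics/w9.png

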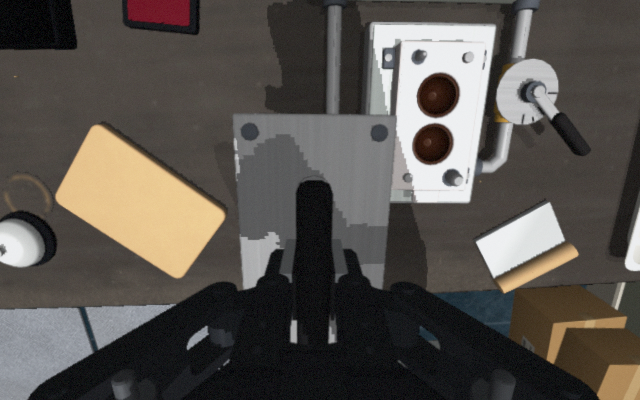

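Lower half is at upper right (dowels near (420,57) and (456,178)), beside the held half.

```bash
python3 - <<'E'
from up import *
c=load("w9"); p=c["pixels"][:,:,::-1]
cv2.imwrite("pics/w9z.png",cv2.resize(p[20:215,360:510],None,fx=3,fy=3,interpolation=cv2.INTER_CUBIC))
E
```

```text
(no output)
```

View pics/w9z.png

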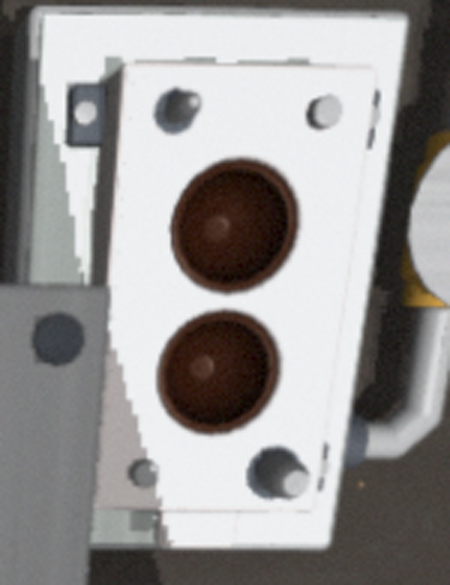

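```bash
cat > low.py <<'E'
from h import *
def fit(src,dst):
    s0=src-src.mean(0); d0=dst-dst.mean(0); H=s0.T@d0
    yaw=np.arctan2(H[0,1]-H[1,0],H[0,0]+H[1,1]); Rm=np.array([[np.cos(yaw),-np.sin(yaw)],[np.sin(yaw),np.cos(yaw)]])
    return dst.mean(0)-Rm@src.mean(0),np.degrees(yaw),np.round((d0-s0@Rm.T)*1e3,1).tolist()
E
python3 - <<'E'
from low import *
c=load("w9")
u=lambda p:(np.array(p)+.5)/3-.5+np.array((360,20))
px=[(294,483),(190,100),(148,470),(328,109)]; z=[.091,.091,.079,.079]
dst=np.array([onz(c,[u(p)],h)[0][:2] for p,h in zip(px,z)])
src=np.array([[-60,-24],[60,24],[-60,24],[60,-24]])/1e3
print("all",fit(src,dst)); print("dowels",fit(src[:2],dst[:2]),np.linalg.norm(dst[0]-dst[1]))
# held upper in world, same pose: plate z = ?
T=T_tool(); X=cloud(c)
for q in [(300,140),(250,200),(385,200)]: print(np.round(X[q[1],q[0]],4))
zp=T[2,3]-.0142
q=[(250,132),(379,132)]; S=onz(c,q,zp); print("screws",S, np.degrees(np.arctan2(*(S[0]-S[1])[1::-1]))-90)
e=onz(c,[(234,115),(396,115)],zp); print("far corners",e,"mid",e.mean(0),np.linalg.norm(e[0]-e[1]))
print(T[:3,3])
E
```

```text
all (array([ 0.51914585, -0.06895376]), np.float64(-3.0202466819788016), [[-0.6, 0.3], [-0.3, 0.7], [1.2, -0.7], [-0.3, -0.3]])
dowels (array([ 0.5187004 , -0.06845812]), np.float64(-2.9025292274589014), [[-0.2, -0.1], [0.2, 0.1]]) 0.12968681067263774
[0.5189 0.064  0.2353]
[0.4882 0.0931 0.2359]
[0.4848 0.0199 0.2367]
screws [[0.52426429 0.08919234 0.23579428]
 [0.52098945 0.02337534 0.23579428]] -2.848500902952537
far corners [[0.53303769 0.09636089 0.23579428]
 [0.5289906  0.01487809 0.23579428]] mid [0.53101415 0.05561949 0.23579428] 0.08158324539571205
[0.46002483 0.06080752 0.24999428]
```

```bash
python3 - <<'E'
from low import *
for fn in("w8","w9"):
    c=load(fn); c["c2w"]=c["T_tool_cam"]; X=cloud(c)
    P=np.vstack([X[145:230,240:285].reshape(-1,3),X[145:230,342:382].reshape(-1,3),X[120:170,265:365].reshape(-1,3)])
    A=np.c_[P[:,0],P[:,2],np.ones(len(P))]; k=np.ones(len(P),bool)
    for i in range(4):
        s=np.linalg.lstsq(A[k],P[k,1],rcond=None)[0]; r=P[:,1]-A@s; k=abs(r)<.004
    print(fn,s, "deg",np.degrees(s[:2]),r[k].std(),k.mean())
    B=X[190:235,300:330].reshape(-1,3); print("bar top y",np.median(B[:,1]))
    # bar edges per row
    for row in (200,215,230):
        g=c["pixels"][row,270:360].max(1).astype(int); d=np.where(g<35)[0]+270; 
        o,dd=ray(c,[(d.min()-.5,row),(d.max()+.5,row)]); t=(-.024-o[1])/dd[:,1]; W=o+dd*t[:,None]; print(row,d.min(),d.max(),np.round(W*1e3,1)[:,[0,2]].tolist())
E
```

```text
w8 [-0.00264564  0.00303948  0.01382974] deg [-0.15158415  0.17414921] 0.0006147458136732569 0.9952556237218814
bar top y -0.02367301855741903
200 297 331 [[-37.1, -6.0], [-37.1, 8.5]]
215 297 331 [[-30.6, -6.1], [-30.6, 8.6]]
230 297 330 [[-23.8, -6.2], [-23.8, 8.3]]
w9 [-0.00266592  0.00280534  0.01381585] deg [-0.15274621  0.16073442] 0.0006220996734216135 0.996319018404908
bar top y -0.023670949503828524
200 297 331 [[-37.8, -6.2], [-37.8, 8.2]]
215 297 331 [[-31.3, -6.3], [-31.3, 8.4]]
230 297 330 [[-24.5, -6.4], [-24.5, 8.0]]
```

```bash
python3 - <<'E'
from up import *
goal([.5229,-.0678,.16],-92.95)
E
```

```text
goal shift [-0.0691  0.0901  0.1253] rot [-0.0008  0.0025  0.0003] | toolz yaw now -92.81 pos [0.46   0.0608 0.25  ] q [-1.05 -0.1   0.78  1.87  0.08  1.35 -1.91] F [ 0.4 -0.1 -3.4] grip 0.165 t 11.15
```

>>> send_rows(
  motion=[
    [0, -0.014, 0, 0.025, 0, 0.001, 0],
    [0, -0.028, 0, 0.05, 0, 0.002, 0],
    [0, -0.042, 0, 0.075, 0, 0.0025, 0],
    [0, -0.056, 0, 0.1, 0, 0.0025, 0],
    [0, -0.069, 0, 0.1253, 0, 0.0025, 0],
    [0, -0.069, 0.03, 0.1253, 0, 0.0025, 0],
    [0, -0.069, 0.06, 0.1253, 0, 0.0025, 0],
    [0, -0.069, 0.09, 0.1253, 0, 0.0025, 0],
    [0, -0.069, 0.09, 0.1253, 0, 0.0025, 0],
    [0, -0.069, 0.09, 0.1253, 0, 0.0025, 0],
  ],
)

```text
clock: 11.98
position: [0.5222, -0.0683, 0.16]
ee_rot: [-0.018, -0.706, 0.707, 0.02]
ft_force: [0.1, -0.1, -3.2]
grip_width: 0.168
```

```bash
python3 - <<'E'
from up import *
goal([.5229,-.0678,.14],-92.95)
for n in("side","top","wrist"):
    c=shot(n,n[0]+"10")
p=load("s10")["pixels"][:,:,::-1]; cv2.imwrite("pics/s10z.png",cv2.resize(p[120:260,240:410],None,fx=4,fy=4,interpolation=cv2.INTER_CUBIC))
E
```

```text
goal shift [-0.0007  0.02   -0.0005] rot [-0.0014 -0.0012  0.0024] | toolz yaw now -93.02 pos [ 0.5222 -0.0683  0.16  ] q [-0.81  0.24  0.98  1.85 -0.22  1.16 -1.38] F [ 0.1 -0.1 -3.2] grip 0.168 t 11.9833
```

View pics/s10z.png

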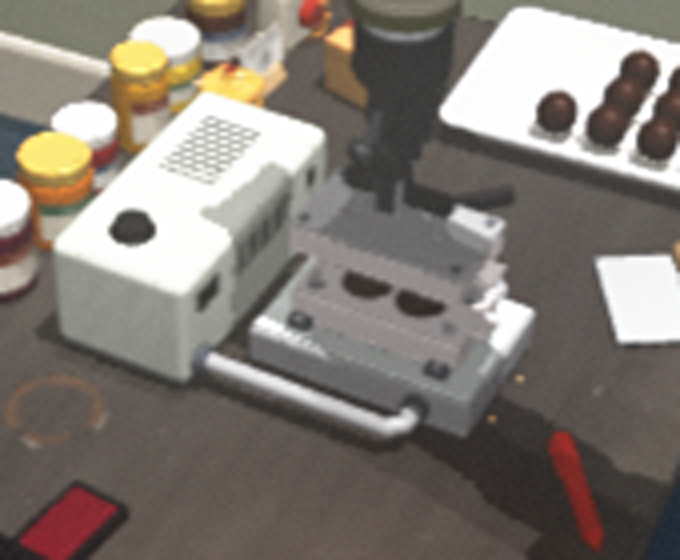

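View pics/w10.png

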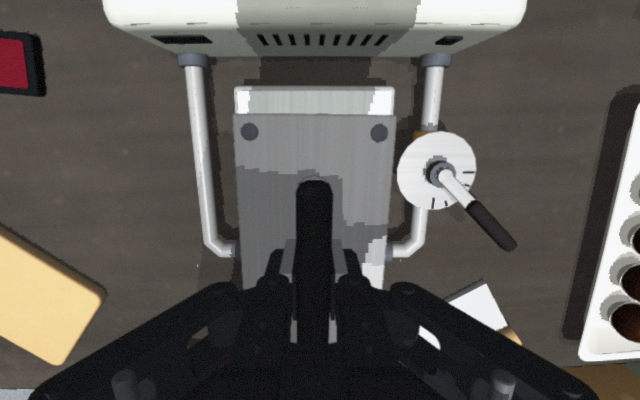

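The tabs are at the same end and the held half sits above the lower one. Descending gradually and watching the force.

>>> send_rows(
  motion=[
    [0, -0.0003, 0.008, -0.0003, 0, 0, 0],
    [0, -0.0003, 0.016, -0.0003, 0, 0, 0],
    [0, -0.0003, 0.022, -0.0003, 0, 0, 0],
    [0, -0.0003, 0.025, -0.0003, 0, 0, 0],
    [0, -0.0003, 0.027, -0.0003, 0, 0, 0],
  ],
)

```text
clock: 12.55
position: [0.523, -0.0685, 0.133]
ee_rot: [-0.019, -0.707, 0.707, 0.019]
ft_force: [0.6, -0.5, -4.0]
grip_width: 0.164
```

>>> send_rows(
  motion=[
    [0, 0, 0.001, 0, 0, 0, 0],
    [0, 0, 0.002, 0, 0, 0, 0],
    [0, 0, 0.003, 0, 0, 0, 0],
  ],
)

```text
clock: 12.8
position: [0.5234, -0.0686, 0.1308]
ee_rot: [-0.019, -0.707, 0.707, 0.019]
ft_force: [-1.8, 0.1, -1.2]
grip_width: 0.162
```

>>> send_rows(
  motion=[
    [0, 0, 0.001, 0, 0, 0, 0],
    [0, 0, 0.002, 0, 0, 0, 0],
    [0, 0, 0.003, 0, 0, 0, 0],
  ],
)

```text
clock: 13.05
position: [0.523, -0.0688, 0.1275]
ee_rot: [-0.019, -0.707, 0.707, 0.019]
ft_force: [-2.4, -0.6, -1.0]
grip_width: 0.165
```

```bash
python3 - <<'E'
from up import *
goal([.5229,-.0678,.117],-92.95); print(get_obs()["torque"])
E
```

```text
goal shift [ 0.0001  0.0105 -0.001 ] rot [-0.0003 -0.0024 -0.    ] | toolz yaw now -93.09 pos [ 0.523  -0.0688  0.1275] q [-0.78  0.29  0.96  1.89 -0.27  1.1  -1.34] F [-2.4 -0.6 -1. ] grip 0.165 t 13.05
[-0.36814542  0.77962935  0.10369448]
```

>>> send_rows(
  motion=[
    [0, 0.0003, 0.001, 0, 0, 0, 0],
    [0, 0.0005, 0.0025, 0, 0, 0, 0],
    [0, 0.0005, 0.004, 0, 0, 0, 0],
    [0, 0.0005, 0.0045, 0, 0, 0, 0],
  ],
)

```text
clock: 13.38
position: [0.5227, -0.0686, 0.123]
ee_rot: [-0.019, -0.707, 0.707, 0.019]
ft_force: [-3.6, -1.3, 2.4]
grip_width: 0.167
```

>>> send_rows(
  motion=[
    [0, 0, 0.001, 0, 0, 0, 0],
    [0, 0, 0.002, 0, 0, 0, 0],
    [0, 0, 0.003, 0, 0, 0, 0],
    [0, 0, 0.003, 0, 0, 0, 0],
  ],
)

```text
clock: 13.72
position: [0.5231, -0.0687, 0.1205]
ee_rot: [0.019, 0.707, -0.707, -0.019]
ft_force: [-4.1, -1.8, 5.8]
grip_width: 0.16
```

>>> send_rows(
  motion=[
    [0, 0.0003, 0.001, 0, 0, 0, 0],
    [0, 0.0003, 0.002, 0, 0, 0, 0],
    [0, 0.0003, 0.003, 0, 0, 0, 0],
    [0, 0.0003, 0.003, 0, 0, 0, 0],
  ],
)

```text
clock: 14.05
position: [0.5231, -0.0687, 0.1179]
ee_rot: [0.02, 0.707, -0.707, -0.018]
ft_force: [-4.1, -2.0, 8.8]
grip_width: 0.166
```

>>> send_rows(
  motion=[
    [0, 0, 0.001, 0, 0, 0, 0],
    [0, 0, 0.001, 0, 0, 0, 0],
    [0, 0, 0.001, 0, 0, 0, 0],
  ],
)

```text
clock: 14.3
position: [0.5226, -0.0687, 0.1172]
ee_rot: [0.019, 0.707, -0.707, -0.019]
ft_force: [-10.2, -2.0, 15.9]
grip_width: 0.165
```

>>> send_rows(
  motion=[
    [0, 0.0003, 0.0005, 0, 0, 0, 0],
    [0, 0.0006, 0.001, 0, 0, 0, 0],
    [0, 0.0006, 0.001, 0, 0, 0, 0],
  ],
)

```text
clock: 14.55
position: [0.5224, -0.0687, 0.1169]
ee_rot: [0.02, 0.707, -0.706, -0.019]
ft_force: [-13.5, -1.4, 24.7]
grip_width: 0.167
```

```bash
python3 - <<'E'
from up import *
goal([.5229,-.0678,.117],-92.95); print(get_obs()["torque"])
T=T_tool(); print(np.round(T[:3,:3],4))
for n in("side","top","wrist"):
    c=shot(n,n[0]+"11")
p=load("s11")["pixels"][:,:,::-1]; cv2.imwrite("pics/s11z.png",cv2.resize(p[150:250,290:390],None,fx=6,fy=6,interpolation=cv2.INTER_CUBIC))
E
```

```text
goal shift [-0.0004 -0.0001 -0.0009] rot [ 0.0012 -0.0026 -0.0013] | toolz yaw now -93.1 pos [ 0.5224 -0.0687  0.1169] q [-0.77  0.31  0.95  1.9  -0.28  1.08 -1.33] F [-13.5  -1.4  24.7] grip 0.167 t 14.55
[-0.29530817  2.60168907  0.15916305]
[[-0.9985  0.0014 -0.0541]
 [ 0.0541  0.0011 -0.9985]
 [-0.0013 -1.     -0.0012]]
```

View pics/s11z.png

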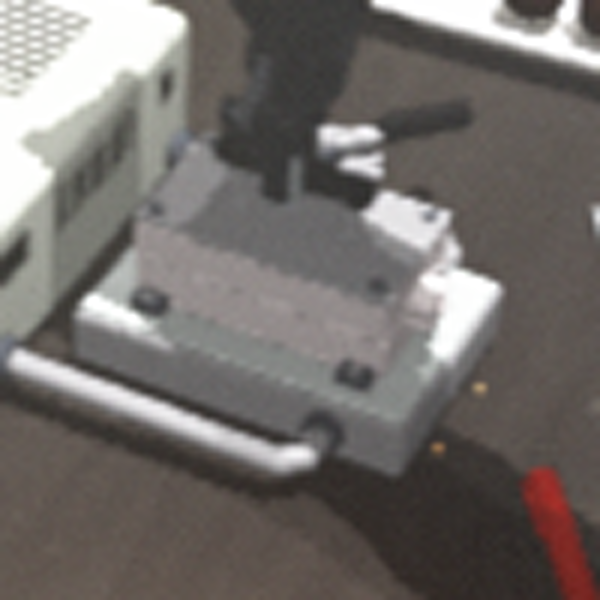

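View pics/w11.png

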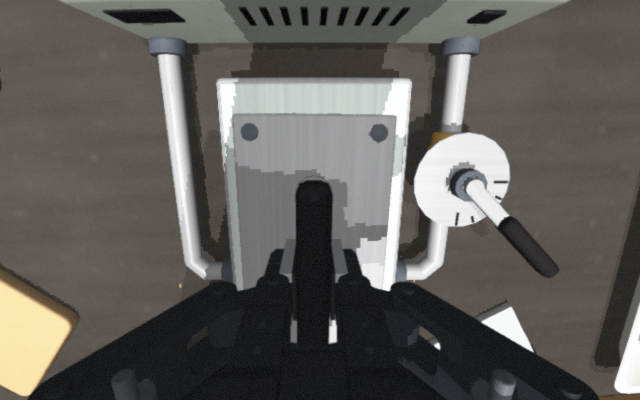

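```bash
cat > chk.py <<'E'
from low import *
def chk(fn):
    c=load(fn); X=cloud(c)
    P=np.vstack([X[145:230,242:285].reshape(-1,3),X[145:230,342:380].reshape(-1,3),X[120:170,265:365].reshape(-1,3)])
    A=np.c_[P[:,0]-.519,P[:,1]+.0687,np.ones(len(P))]; k=np.ones(len(P),bool)
    for i in range(4):
        s=np.linalg.lstsq(A[k],P[k,2],rcond=None)[0]; r=P[:,2]-A@s; k=abs(r)<.004
    print("plate z at centre",s[2],"tilt deg x,y",np.degrees(s[:2]))
    e=onz(c,[(233.5,115),(396.5,115)],.103); S=onz(c,[(249.5,132),(379,132)],.103); print("far mid",e.mean(0),"yaw",np.degrees(np.arctan2(*(S[0]-S[1])[1::-1]))-90)
    d=np.radians(-2.97); print("centre", e.mean(0)[:2]-.075*np.array([np.cos(d),np.sin(d)]))
E
python3 - <<'E'
from chk import *
chk("w11")
E
```

```text
plate z at centre 0.10312485733657326 tilt deg x,y [0.0090621  0.00660728]
far mid [ 0.59355729 -0.07414565  0.103     ] yaw -3.1259006843724677
centre [ 0.51865803 -0.07025967]
```

Fully down: the plate measures 103.1 mm high (expected 103) with 0.01° tilt, so it's flush. Now hold it shut, easing the sideways force.

>>> send_rows(
  motion=[
    [0, 0, 0, 0, 0, 0, 0],
    [0, 0, 0, 0, 0, 0, 0],
    [0, -0.0004, 0, 0, 0, 0, 0],
    [0, -0.0004, 0, 0, 0, 0, 0],
    [0, -0.0004, 0, 0, 0, 0, 0],
    [0, -0.0004, 0, 0, 0, 0, 0],
    [0, -0.0004, 0, 0, 0, 0, 0],
    [0, -0.0004, 0, 0, 0, 0, 0],
    [0, -0.0004, 0, 0, 0, 0, 0],
    [0, -0.0004, 0, 0, 0, 0, 0],
  ],
)

```text
clock: 15.53
position: [0.5224, -0.0687, 0.1169]
ee_rot: [0.019, 0.707, -0.706, -0.019]
ft_force: [-14.7, -0.0, 27.3]
grip_width: 0.166
```

>>> send_rows(
  motion=[
    [0, 0, 0, 0, 0, 0, 0],
    [0, 0, 0, 0, 0, 0, 0],
    [0, 0, 0, 0, 0, 0, 0],
    [0, 0, 0, 0, 0, 0, 0],
    [0, 0, 0, 0, 0, 0, 0],
    [0, 0, 0, 0, 0, 0, 0],
    [0, 0, 0, 0, 0, 0, 0],
    [0, 0, 0, 0, 0, 0, 0],
    [0, 0, 0, 0, 0, 0, 0],
    [0, 0, 0, 0, 0, 0, 0],
  ],
)

```text
clock: 16.37
position: [0.5224, -0.0687, 0.1169]
ee_rot: [0.019, 0.707, -0.706, -0.019]
ft_force: [-16.5, -0.3, 26.4]
grip_width: 0.164
```

>>> send_rows(
  motion=[
    [0, 0.0005, 0, 0, 0, 0, 0],
    [0, 0.001, 0, 0, 0, 0, 0],
    [0, 0.0015, 0, 0, 0, 0, 0],
    [0, 0.0015, 0, 0, 0, 0, 0],
    [0, 0.0015, 0, 0, 0, 0, 0],
    [0, 0.0015, 0, 0, 0, 0, 0],
    [0, 0.0015, 0, 0, 0, 0, 0],
    [0, 0.0015, 0, 0, 0, 0, 0],
    [0, 0.0015, 0, 0, 0, 0, 0],
    [0, 0.0015, 0, 0, 0, 0, 0],
  ],
)

```text
clock: 17.2
position: [0.5224, -0.0687, 0.1169]
ee_rot: [0.02, 0.707, -0.707, -0.018]
ft_force: [-5.1, -1.8, 16.7]
grip_width: 0.166
```

>>> send_rows(
  motion=[
    [0, 0, 0, 0, 0, 0, 0],
    [0, 0, 0, 0, 0, 0, 0],
    [0, 0, 0, 0, 0, 0, 0],
    [0, 0, 0, 0, 0, 0, 0],
    [0, 0, 0, 0, 0, 0, 0],
    [0, 0, 0, 0, 0, 0, 0],
    [0, 0, 0, 0, 0, 0, 0],
    [0, 0, 0, 0, 0, 0, 0],
    [0, 0, 0, 0, 0, 0, 0],
    [0, 0, 0, 0, 0, 0, 0],
  ],
)

```text
clock: 18.03
position: [0.5224, -0.0687, 0.1169]
ee_rot: [0.02, 0.707, -0.707, -0.018]
ft_force: [-5.2, -2.0, 16.3]
grip_width: 0.167
```

>>> send_rows(
  motion=[
    [0, 0, 0, 0, 0, 0, 0],
    [0, 0, 0, 0, 0, 0, 0],
    [0, 0, 0, 0, 0, 0, 0],
    [0, 0, 0, 0, 0, 0, 0],
    [0, 0, 0, 0, 0, 0, 0],
    [0, 0, 0, 0, 0, 0, 0],
    [0, 0, 0, 0, 0, 0, 0],
    [0, 0, 0, 0, 0, 0, 0],
    [0, 0, 0, 0, 0, 0, 0],
    [0, 0, 0, 0, 0, 0, 0],
  ],
)

```text
clock: 18.87
position: [0.5224, -0.0687, 0.1169]
ee_rot: [0.02, 0.707, -0.707, -0.018]
ft_force: [-6.5, -2.3, 17.1]
grip_width: 0.164
```

>>> send_rows(
  motion=[
    [0, 0, 0, 0, 0, 0, 0],
    [0, 0, 0, 0, 0, 0, 0],
    [0, 0, 0, 0, 0, 0, 0],
    [0, 0, 0, 0, 0, 0, 0],
    [0, 0, 0, 0, 0, 0, 0],
    [0, 0, 0, 0, 0, 0, 0],
    [0, 0, 0, 0, 0, 0, 0],
    [0, 0, 0, 0, 0, 0, 0],
    [0, 0, 0, 0, 0, 0, 0],
    [0, 0, 0, 0, 0, 0, 0],
  ],
)

```text
clock: 19.7
position: [0.5224, -0.0686, 0.1169]
ee_rot: [0.02, 0.707, -0.707, -0.018]
ft_force: [-5.7, -1.5, 16.5]
grip_width: 0.166
```

>>> send_rows(
  motion=[
    [0, 0, 0, 0, 0, 0, 0],
    [0, 0, 0, 0, 0, 0, 0],
    [0, 0, 0, 0, 0, 0, 0],
    [0, 0, 0, 0, 0, 0, 0],
    [0, 0, 0, 0, 0, 0, 0],
    [0, 0, 0, 0, 0, 0, 0],
    [0, 0, 0, 0, 0, 0, 0],
    [0, 0, 0, 0, 0, 0, 0],
    [0, 0, 0, 0, 0, 0, 0],
    [0, 0, 0, 0, 0, 0, 0],
  ],
)

```text
clock: 20.53
position: [0.5224, -0.0687, 0.1169]
ee_rot: [0.02, 0.707, -0.707, -0.018]
ft_force: [-5.2, -3.1, 16.4]
grip_width: 0.165
```

>>> send_rows(
  motion=[
    [0, 0, 0, 0, 0, 0, 0],
    [0, 0, 0, 0, 0, 0, 0],
    [0, 0, 0, 0, 0, 0, 0],
    [0, 0, 0, 0, 0, 0, 0],
    [0, 0, 0, 0, 0, 0, 0],
    [0, 0, 0, 0, 0, 0, 0],
    [0, 0, 0, 0, 0, 0, 0],
    [0, 0, 0, 0, 0, 0, 0],
    [0, 0, 0, 0, 0, 0, 0],
    [0, 0, 0, 0, 0, 0, 0],
  ],
)

```text
clock: 21.37
position: [0.5224, -0.0687, 0.1169]
ee_rot: [0.02, 0.707, -0.707, -0.018]
ft_force: [-5.4, -2.7, 16.4]
grip_width: 0.16
```

```bash
python3 - <<'E'
from chk import *
shot("wrist","w12"); shot("top","t12"); chk("w12")
goal([.5229,-.0678,.117],-92.95)
c=load("w12"); p=c["pixels"][:,:,::-1]
cv2.imwrite("pics/w12z.png",cv2.resize(p[110:300,390:580],None,fx=3,fy=3,interpolation=cv2.INTER_CUBIC))
E
```

```text
plate z at centre 0.10313949038678223 tilt deg x,y [-0.02359377 -0.01846268]
far mid [ 0.59357431 -0.07416647  0.103     ] yaw -3.123031907930283
centre [ 0.51867505 -0.07028049]
goal shift [-0.0004 -0.0001 -0.0009] rot [ 0.0005 -0.0024 -0.0039] | toolz yaw now -93.09 pos [ 0.5224 -0.0687  0.1169] q [-0.77  0.3   0.95  1.9  -0.28  1.07 -1.33] F [-5.1 -1.5 17. ] grip 0.164 t 21.4667
```

View pics/w12z.png

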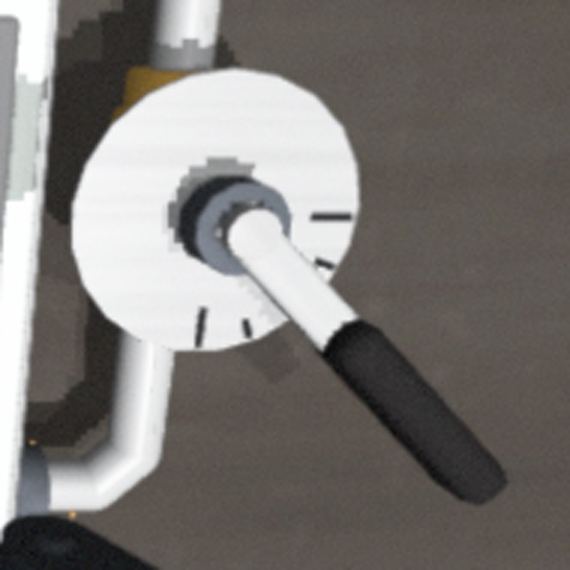

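View pics/t12.png

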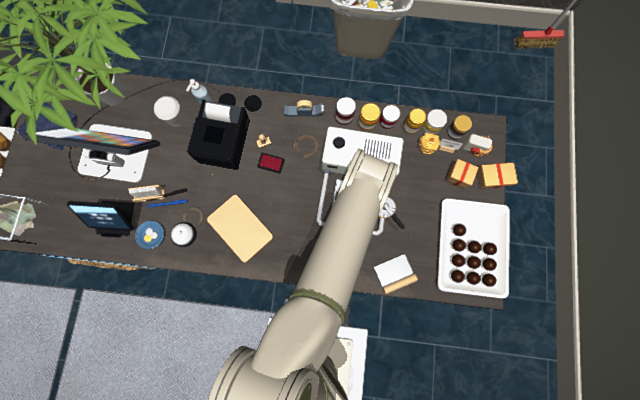

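Six seconds of holding show no change: the height stays at 116.9 mm and the push at 16–17 N. The lever is still at the middle, and the things round about have not moved. Handing in.

```bash
python3 -c "
from h import *
print(hand_in())"
```

```text
the job is handed in; nothing more can be done
None
```

The valve is at half open, and the upper mould half is on both dowels and pressed shut. I handed in at about 21.5 s with the gripper still holding it down.

- **Valve:** I gripped the lever and turned it. After release it measured −137.0°, against −138.1° for the middle between the disc's marks, so about 1° short of exact half open. In the last picture it still stands over the middle mark.
- **Mould:** The upper half went on thumb tab over thumb tab and was held shut for about 6.5 s. The last check put its back plate at 103.1 mm (103 expected when shut) with 0.02° tilt. The height was the same at 27 N and at 16 N of push, so the halves are in solid contact. The closing push at hand-in was about 17 N.
- **Disagreements:**
  - The last wrist picture put the shut half about 1.5 mm to the side in y of where I had measured the lower half. That is within the 2 mm calibration and more than the dowel clearance allows, so I take it as camera error.
  - The sideways force reached about 16 N while pressing. I eased it to about 5 N.
- **Surroundings:** In the final top view, the things round about stand where they were.

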